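Rehang a stock crate lid with its hinge pin

TASK

The lid is off the small wooden stock crate that stands on the sloping foam wedge. Lay the lid on the crate, blue handle up and orange hinge knuckles between the crate's white ones, and let go; then take the red-headed brass pin from its foam rest and slide it down through all five knuckles from the uphill end until its red head is fully home against the first knuckle. Leave the other things on the bench where they are.

Things in the scene. Friction and masses are not known exactly. Their poses are not given: they have to be found in the camera images.
- crate: Open wooden crate fixed on a sloping foam wedge. Outside 130 (own x) x 140 (own y) x 55 deep (mm), walls 8. Origin: centre of its opening in the rim plane, 105 above the table. Own z is normal to the rim, 25 degrees from vertical; own +y runs uphill at 25 degrees; the hinge lies outside the +x wall. Contents are 32 or more below the rim.
- hinge_mouth (a point): Centre of the uphill face of the uppermost crate knuckle: crate (77, 67, 0) mm. The pin enters here, moving along the crate's -y; nothing stands beyond the crate's uphill end.
- hinge_mid (a point): Middle of the crate's hinge axis: crate (77, 0, 0) mm. Three white crate knuckles (tubes along own y, outer diameter 18, bore 11, 22 long) are centred on this axis at own y = -56, 0, +56; the 34 wide gaps between them take the lid's knuckles.
- lid: Loose plywood lid, 0.13 to 0.23 kg, right way up on the table. Panel 128 x 140 x 8 mm. Origin: centre of the panel's underside, 9 above the table; own z up, own +x towards its hinge edge. A frame under the panel, 9 deep, 109 (x) x 119 (y), drops into the crate's 114 x 124 opening (2.5 play a side): when seated the lid's frame coincides with the crate's within that play.
- lid_handle (a point): Grip point on the lid's blue bar handle: lid (0, 0, 30) mm. The bar is 12 thick (own x), 60 long (own y) and stands from 8 to 38 above the panel's underside; pinch it across x. The lid's centre of mass lies under it within 6 mm.
- lid_hinge (a point): Middle of the lid's knuckle axis: lid (77, 0, 0) mm. Two orange knuckles (outer diameter 18, bore 11, 22 long) are centred on this axis at own y = -28 and +28; they drop between the crate's knuckles with 6 to spare either side.
- pin: Loose hinge pin, 45 g, lying level in its rest. Origin: on the axis at the shoulder where red head meets brass shaft. Own -y runs to the tip: shaft diameter 8, 145 long, the last 14 tapering to diameter 3 (mm). Own +y: red square head 14 x 14 x 40 long. Home: origin at hinge_mouth, own y parallel to the crate's y, tip 11 past the last knuckle.
- pin_grip (a point): Grip point on the pin's red head, on the axis 24 mm from the shoulder: pin (0, 24, 0) mm. Gripping here keeps 20 mm-wide fingers off the crate's end when the pin is home.
- pin_tip (a point): The pin's tapered tip: pin (0, -145, 0) mm.
- rest: Pink foam block, fixed, 55 (own x) x 100 (own y) x 37 high, origin at the centre of its underside. A groove 11 wide and 5 deep along own y holds the pin's shaft, axis 36 above the table, head overhanging its +y end by 6 to 46 mm; lift the pin straight up.
- tub: Bystander: small open purple plastic cup, 60 across, 45 high; origin under its centre.
- jar: Bystander: small amber jar with black cap, 44 across, 60 high; origin under its centre.
- tape: Bystander: grey ring of tape lying flat, 70 across, 19 high; origin under its centre.
- glue: Bystander: white glue bottle, 56 across, 130 high; origin under its centre.
- wagon: Bystander: model goods wagon, red-brown, 40 x 122 x 52 high, long along own y; origin under its centre.
- brush: Bystander: small brush about 170 long, lying along own x.

How it is judged:
On the way, in this order (a step that is already met when the one before it is completed fails the run):
1. the lid lies seated on the crate, its knuckles in line with the crate's, and has been let go (distance between lid and crate below 0.007 m and distance between lid_hinge and hinge_mid below 0.008 m and angle between the z axis of lid and the z axis of crate, either way round below 0.07 rad and contact force between the fingers and lid below 0.1 N), for 0.2 s.
2. with the lid seated, the pin is through all the knuckles with its head home (distance between lid and crate below 0.007 m and distance between lid_hinge and hinge_mid below 0.008 m and angle between the z axis of lid and the z axis of crate, either way round below 0.07 rad and distance between pin and hinge_mouth below 0.006 m and angle between the y axis of pin and the y axis of crate, either way round below 0.06 rad), for 0.2 s.
At the end, for the whole second after the job is handed in: Lid seated: its origin within 7 mm of the crate's, hinge middle within 8 mm of the crate's, lid within 4 degrees of the rim plane. Pin home: shoulder within 6 mm of hinge_mouth, axis within 3.4 degrees of the crate's y. Both at rest, bystanders not moved over 40 mm (all of step 2 and linear speed of each of pin, lid below 0.02 m/s); the robot touches nothing.
It fails at once if a bystander (cup, jar, tape, glue bottle, wagon or brush) was pushed more than 40 mm (distance of any of tub, jar, tape, glue, wagon, brush from where it was at the start of the episode above 0.04 m).
It also fails if it takes over 72 s, if anything falls off the work surface, if the arm or the gripper's body presses on something with over 40 N, if the wrist force passes 120 N, or if a joint passes its speed limit or range.

ROBOT

A 6-joint arm with a two-finger parallel gripper is mounted at the origin on the work surface. World frame = base frame: x ahead of the robot, y to its left, z up, the work surface at z = 0. Lengths are in m, angles in rad, forces in N, time in s.
With the tool pointing down it reaches from about 0.35 to 0.975 m from the base axis. Payload 17.4 kg.
Tool frame: the origin (TCP) lies at the very end of the fingers, on their centre line; the grasp point (between the pads) lies 19 mm behind it (r.pinch_z is the distance from the TCP to the grasp point, in m); z points along the fingers, y is the line along which they close (so a half turn about z gives the same grasp; the last joint's range is limited). The gripper opens to 85 mm and grips with 20 to 120 N. Pads are 22 mm wide; open, the fingers measure 114 mm over their backs; the gripper's body (76 mm by 85 mm) begins 54 mm behind the grasp point. The pads swing forward as they close: fully open they stand 13 mm farther back than shut.
Start: joints at [-1.269, 0.116, 1.442, -0, 1.584, -0.038], TCP at [0.225, -0.636, 0.231] pointing down, gripper open.
Joint ranges: [-2.83, 2.83], [-0.83, 2.19], [0.07, 2.5], [-1.14, 4.28], [0.01, 3], [-2.97, 2.97]. Speed limits (rad/s): [1.89, 1.89, 2.22, 3.14, 3.14, 3.14].

INTERFACE

Orientations are given as [roll, pitch, yaw] about the fixed x, y, z axes, in that order (R = Rz(yaw) Ry(pitch) Rx(roll)).
In Python, from cell import r gives the robot as it stands.
- The arm moves only by the shell command python3 shift.py 'ROWS' [FORCE]. ROWS is a JSON list that holds a single list of rows (three levels of brackets), with 1 to 10 rows, each of 5 numbers: the opening from 0.0 (shut) to 1.0 (fully open), then dx, dy, dz in m, then a turn about the tool's z in rad; each row shifts and turns the commanded pose from where the row before left it, along the tool's axes as they then stand; what a row does not reach is not made up. A row lasts 1/8 s, in which the tool goes at most 0.0625 m and 0.188 rad, less where a joint would pass 70% of its speed; a pose out of reach is approached as far as the arm can. The fingers move at their own pace and stop on an object; FORCE is the grip in N (left out, the last holds). Time passes only in rows, so rows that do not move let the fingers close. It prints the time, the measured TCP pose, the force, the opening and the grip force at its end. Input that does not fit is refused with a message, and nothing moves.
- r.observe(): the state, without advancing time (a new reading comes with each control period).
- r.camera(name): name is "side" or "top" or "wrist"; returns a dict with "frame" (400x640x3 uint8, red, green, blue), "fx", "fy", "cx", "cy" (pixels), "extrinsics" (4x4, takes a point from world to camera coordinates). Camera axes: x right, y down, z forward; pixel columns grow to the right and rows downward; lengths in m; the calibration is good to about 2 mm. A picture is of the moment at which its call begins. There is no depth.
- r.sign_off(): hands the job in; it is judged then, once.
The state is a dict: "time_s": time; "qpos": joint angles; "qvel": joint speeds; "joint_torque": joint torques, N m; "ee_pos": TCP position; "tcp_rot": TCP orientation; "wrist_force": force on the tool from outside, world axes, zero at the start; "torque": the same for the moment, N m; "grip_width": opening from 0.0 (shut) to 1.0 (fully open); "grip_force": force on a finger pad.
Only numpy, scipy, OpenCV 4.12 (cv2) and the standard library are available. Lean on these libraries where they do the work, as an engineer would, in place of code of your own. Each camera call takes 0.05 s, during which the arm holds its last target. There are 200 camera calls.

## Working session

There is one attempt and no reset: what is moved stays moved. The work goes in short steps, Python scripts to look and compute and a shell command to move; the robot and the scene stay as the last step left them, time stands still between calls to the robot, and variables do not carry over. Pictures are saved under pics/ and viewed, at most 10 in all, crops included, and the job is handed in when it is done.

```bash
ls; mkdir -p pics
python3 - <<'E'
from cell import r
import cv2,numpy as np
np.set_printoptions(precision=4,suppress=True)
for n in("side","top"):
    c=r.camera(n);cv2.imwrite(f"pics/{n}0.png",c["frame"][:,:,::-1]);print(n,c["fx"],c["fy"],c["cx"],c["cy"]);print(c["extrinsics"])
print(r.observe(), r.pinch_z)
E
```

```text
cell.py
pics
shift.py
  3 cell.py
  5 shift.py
  8 total
side 366.61594046378855 366.61594046378855 319.2653597020406 200.2030911121186
[[-0.9164 -0.3998 -0.0182  0.5454]
 [-0.2887  0.692  -0.6616  0.2153]
 [ 0.2772 -0.6011 -0.7496  1.0802]
 [ 0.      0.      0.      1.    ]]
top 380.0428993409559 380.0428993409559 321.5934116406387 201.42275232299042
[[ 0.0073 -0.9999 -0.0109  0.0348]
 [-0.9964 -0.0064 -0.0849  0.5678]
 [ 0.0848  0.0115 -0.9963  1.0412]
 [ 0.      0.      0.      1.    ]]
{'time_s': 0.1, 'qpos': array([-1.2688,  0.1164,  1.4422, -0.    ,  1.584 , -0.0378]), 'qvel': array([ 0.0004, -0.0012, -0.0017, -0.0016, -0.0001, -0.0011]), 'joint_torque': array([  0.0013, -73.3668, -63.3788,  -0.    ,   0.0053,  -0.    ]), 'ee_pos': array([ 0.2249, -0.6362,  0.2306]), 'tcp_rot': array([-3.1405, -0.    ,  0.3398]), 'wrist_force': array([ 0.0055, -0.2104,  0.053 ]), 'torque': array([0.0211, 0.0038, 0.0231]), 'grip_force': 0.0, 'grip_width': 0.994723861721301} 0.0187
```

View pics/side0.png

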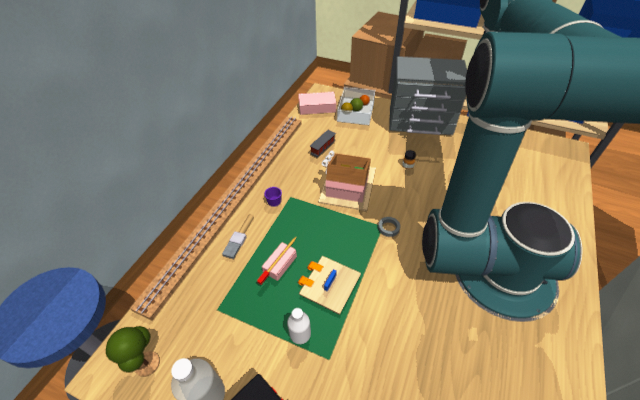

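View pics/top0.png

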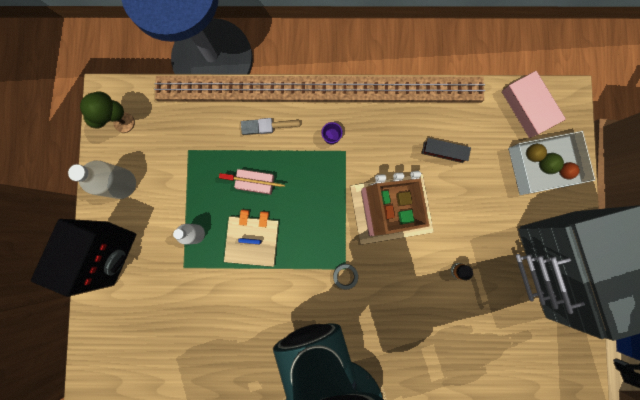

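Top and side views: the crate is at about (400,205) in top, with its hinge towards +x and its uphill end to the left (+y). The lid is at (250,240), handle (250,240), orange knuckles (243,217) and (264,217). The pin's red head is at (225,177), and the pin lies in the rest pointing right. Next I'll move the wrist camera over the crate.

```bash
python3 shift.py '[[[1,0.0426,-0.038,-0.017,0],[1,0.0426,-0.038,-0.017,0],[1,0.0426,-0.038,-0.017,0],[1,0.0426,-0.038,-0.017,0],[1,0.0426,-0.038,-0.017,0],[1,0.0426,-0.038,-0.017,0],[1,0.0426,-0.038,-0.017,0],[1,0.0426,-0.038,-0.017,0],[1,0.0426,-0.038,-0.017,0],[1,0.0426,-0.038,-0.017,0]]]'
python3 shift.py '[[[1,0,0,0,-0.176],[1,0,0,0,-0.176],[1,0,0,0,-0.176],[1,0,0,0,-0.176],[1,0,0,0,-0.176],[1,0,0,0,-0.176],[1,0,0,0,-0.176],[1,0,0,0,0]]]'
cat > h.py <<'E'
from cell import r
import cv2,numpy as np,pickle,sys
from scipy.spatial.transform import Rotation as Ro
np.set_printoptions(precision=4,suppress=True)
def snap(n,tag):
    c=dict(r.camera(n));pickle.dump(c,open(f"pics/{tag}.pkl","wb"));cv2.imwrite(f"pics/{tag}.png",c["frame"][:,:,::-1]);return c
def load(tag):return pickle.load(open(f"pics/{tag}.pkl","rb"))
def proj(c,P):
    P=np.atleast_2d(P);E=np.asarray(c["extrinsics"]);q=P@E[:3,:3].T+E[:3,3]
    return np.c_[c["fx"]*q[:,0]/q[:,2]+c["cx"],c["fy"]*q[:,1]/q[:,2]+c["cy"]]
def tri(obs):
    A=[]
    for c,(u,v) in obs:
        E=np.asarray(c["extrinsics"])[:3];a=(u-c["cx"])/c["fx"];b=(v-c["cy"])/c["fy"]
        A+=[E[0]-a*E[2],E[1]-b*E[2]]
    A=np.array(A);return np.linalg.lstsq(A[:,:3],-A[:,3],rcond=None)[0]
E
python3 - <<'E'
from h import *
c=snap("wrist","w1");o=r.observe();E=np.asarray(c["extrinsics"])
print(o["time_s"],o["ee_pos"],o["tcp_rot"],c["fx"],c["cx"],c["cy"]);print(E);C=-E[:3,:3].T@E[:3,3];R=Ro.from_euler("xyz",o["tcp_rot"]).as_matrix()
print("cam pos in tool",R.T@(C-o["ee_pos"]),"cam z in tool",R.T@E[2,:3])
E
```

```text
time_s: 1.35
ee_pos: [0.5004, -0.1343, 0.4017]
tcp_rot: [-3.142, 0.0, 0.34]
wrist_force: [1.3, 0.3, 0.5]
grip_width: 0.996
grip_force: 0.0
time_s: 2.35
ee_pos: [0.4999, -0.1362, 0.4011]
tcp_rot: [-3.141, -0.0, 1.571]
wrist_force: [0.3, 0.0, -1.1]
grip_width: 1.0
grip_force: 0.0
2.4 [ 0.4999 -0.1362  0.4011] [-3.1412 -0.0001  1.5678] 326.48016793298723 317.66613215346615 203.11781230005747
[[ 1.      0.0004 -0.0006 -0.5005]
 [ 0.0006 -0.952   0.3062 -0.2216]
 [-0.0004 -0.3062 -0.952   0.4997]
 [ 0.      0.      0.      1.    ]]
cam pos in tool [ 0.0784  0.0006 -0.1422] cam z in tool [-0.3063  0.0008  0.9519]
```

View pics/w1.png

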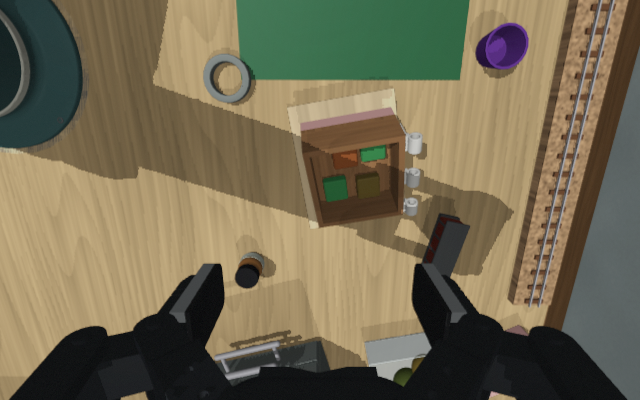

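w1 shows the crate opening with corners about (302,130), (405,125), (405,213), (318,225), and three white knuckles at (414,143), (413,178), (411,206). I'll take closer views from two places.

```bash
python3 shift.py '[[[1,0.0,0.02,0.05,0],[1,0.0,0.02,0.05,0],[1,0,0.02,0.03,0],[1,0,0,0,0]]]' | head -2
python3 -c "
from h import *
snap('wrist','w2')"
python3 shift.py '[[[1,0.05,-0.03,0,0],[1,0.03,-0.03,0,0],[1,0,0,0,0]]]' | head -2
python3 - <<'E'
from h import *
snap('wrist','w3')
ims=[]
for t in("w2","w3"):
    f=load(t)["frame"][:,:,::-1][0:300,220:520];ims.append(cv2.resize(f,None,fx=1.33,fy=2*.665,interpolation=cv2.INTER_CUBIC))
cv2.imwrite("pics/c23.png",np.hstack(ims));print(ims[0].shape)
E
```

```text
time_s: 2.9
ee_pos: [0.5598, -0.1358, 0.2685]
time_s: 3.32
ee_pos: [0.4986, -0.0549, 0.2744]
(399, 399, 3)
```

View pics/c23.png

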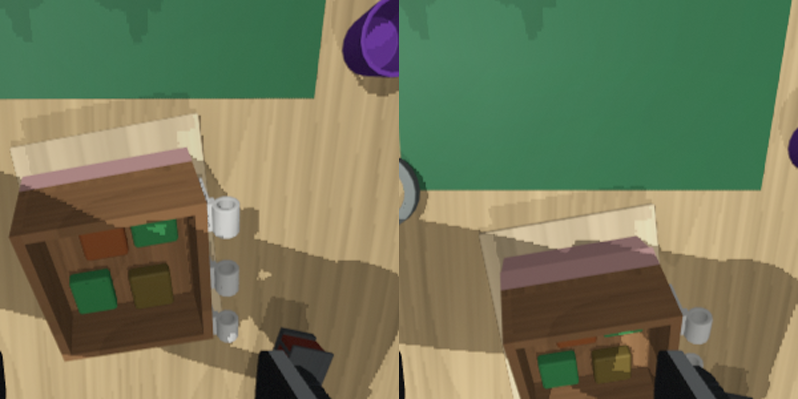

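c23 (w2 at left, w3 at right) shows the rim corners clearly. In w2 they are (10,237), (205,201), (212,338), (68,358) in crop pixels, and the knuckle faces are at (228,205), (228,265), (228,314). Next, the lid and the pin.

```bash
python3 shift.py '[[[1,0.06,0.005,-0.005,0],[1,0.06,0.005,-0.005,0],[1,0.06,0.005,0,0],[1,0.06,0.005,0,0],[1,0,0,0,0]]]' | head -2
python3 -c "
from h import *
snap('wrist','w4')"
python3 shift.py '[[[1,0.06,0,0,0],[1,0.04,0,0,0],[1,0,0,0,0]]]' | head -2
python3 - <<'E'
from h import *
snap('wrist','w5')
ims=[]
for t in("w4","w5"):
    f=load(t)["frame"][:,:,::-1][20:320,210:510];ims.append(cv2.resize(f,None,fx=1.33,fy=2*.665,interpolation=cv2.INTER_CUBIC))
cv2.imwrite("pics/c45.png",np.hstack(ims))
E
```

```text
time_s: 4.0
ee_pos: [0.5201, 0.1866, 0.2818]
time_s: 4.42
ee_pos: [0.5201, 0.2844, 0.2816]
```

View pics/c45.png

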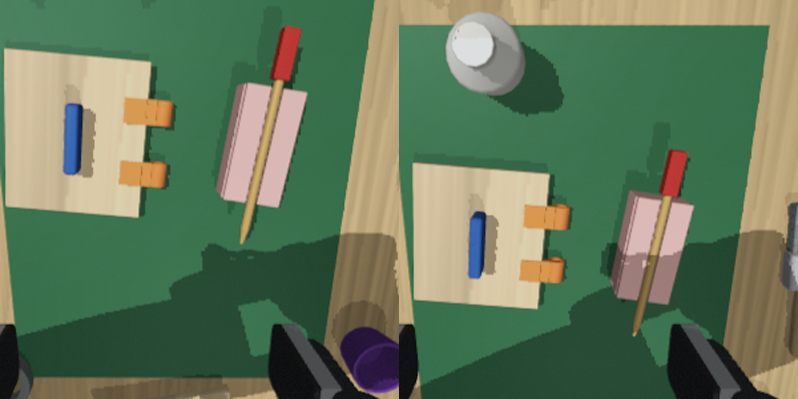

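c45: the lid panel corners in w4 are (5,48), (151,61), (139,217), (6,206). The pin shoulder is at (279,81) and its tip at (242,243). In w5 (right half) the same points are at (14,163), (151,174), (139,309), (15,299), (267,195), (236,335). Next I fit the poses.

```bash
cat > fit.py <<'E'
from h import *
from scipy.optimize import least_squares
def px(t,p):
    o={"w2":(220,0),"w3":(220,0),"w4":(210,20),"w5":(210,20)}[t];return np.array(o)+np.array(p)/1.33
def T(p):
    return np.array(p[:3]),(Ro.from_euler("z",p[3])*Ro.from_euler("x",p[4])).as_matrix()
def fit(pts,p0,fixtilt):
    def f(q):
        p=list(q)+([p0[4]] if fixtilt else []);t,R=T(p);out=[]
        for tag,l,uv in pts: out+=list(proj(load_(tag),R@np.array(l)/1+t)[0]-uv)
        return np.array(out)
    s=least_squares(f,p0[:4] if fixtilt else p0,loss="soft_l1");return s.x,f(s.x).reshape(-1,2)
cache={}
def load_(t):
    if t not in cache: cache[t]=load(t)
    return cache[t]
if __name__=="__main__":
    m=.001
    cr=[("w2",(-65,70,0),(10,237)),("w2",(65,70,0),(205,201)),("w2",(65,-70,0),(212,338)),("w2",(-65,-70,0),(68,358)),
     ("w2",(77,67,0),(228,205)),("w2",(77,11,0),(228,265)),("w2",(77,-45,0),(228,314)),
     ("w3",(-65,70,0),(105,342)),("w3",(65,70,0),(284,318)),("w3",(77,67,0),(300,316))]
    cr=[(t,np.array(l)*m,px(t,p)) for t,l,p in cr]
    for fx in(0,1):
        x,e=fit(cr,[.55,-.165,.105,0,.436],fx);print("crate",x);print(e.T)
    li=[("w4",(-64,70,8),(5,48)),("w4",(64,70,8),(151,61)),("w4",(64,-70,8),(139,217)),("w4",(-64,-70,8),(6,206)),
     ("w5",(-64,70,8),(14,163)),("w5",(64,70,8),(151,174)),("w5",(64,-70,8),(139,309)),("w5",(-64,-70,8),(15,299))]
    li=[(t,np.array(l)*m,px(t,p)) for t,l,p in li]
    x,e=fit(li,[.46,.22,.01,0,0],1);print("lid",x);print(e.T)
    pi=[("w4",(0,0,0),(279,81)),("w4",(0,-145,0),(242,243)),("w4",(0,40,7),(290,27)),("w5",(0,0,0),(267,195)),("w5",(0,-145,0),(236,335)),("w5",(0,40,7),(277,152))]
    pi=[(t,np.array(l)*m,px(t,p)) for t,l,p in pi]
    x,e=fit(pi,[.62,.25,.036,0,0],1);print("pin",x);print(e.T)
    print("handle/pin heights free-tilt check",fit(pi,[.62,.25,.036,0,0],0)[0])
E
python3 fit.py
```

```text
crate [ 0.5565 -0.1746  0.1022  0.1712  0.4549]
[[ 0.6678  2.1504  0.942  -1.5926 -1.0609 -0.8579 -0.6988 -0.2545  0.2182
   0.5444]
 [-0.0218  1.5655 -1.8495  0.2311 -0.9854  0.7531  0.6328  1.082  -2.0498
  -0.5239]]
crate [ 0.5567 -0.175   0.1025  0.1718]
[[ 0.9363  1.994   1.3722 -1.497  -1.2387 -0.7293 -0.3281 -0.1958 -0.0722
   0.248 ]
 [-0.429   1.1271 -0.5619  1.6067 -1.3942  1.0132  1.6007  0.5111 -2.6549
  -1.0884]]
lid [ 0.4586  0.2356  0.0076 -0.0809]
[[-0.6051  0.6544 -0.1633  0.0738  0.006  -0.0988  0.0328  0.1311]
 [-0.0008  0.4025  0.0287  0.0878 -0.3149 -0.0795 -0.3589  0.1927]]
pin [ 0.6331  0.284   0.0338 -0.1258]
[[-1.7239  0.4045  0.3021 -0.4623 -0.1082  1.0463]
 [-0.1534  0.22    0.3116 -0.0406  0.0711 -0.4194]]
handle/pin heights free-tilt check [ 0.6327  0.284   0.035  -0.1223  0.0121]
```

Lid and pin fits are consistent: heights are 7.6 and 33.8 mm against 9 and 36 expected. The crate clicks need refining, so I'll enlarge w2.

Run:
```python
from h import *
f=load("w2")["frame"][:,:,::-1][130:280,220:420]
cv2.imwrite("pics/w2big.png",cv2.resize(f,(800,600),interpolation=cv2.INTER_CUBIC))
```

```text
(no output)
```

View pics/w2big.png

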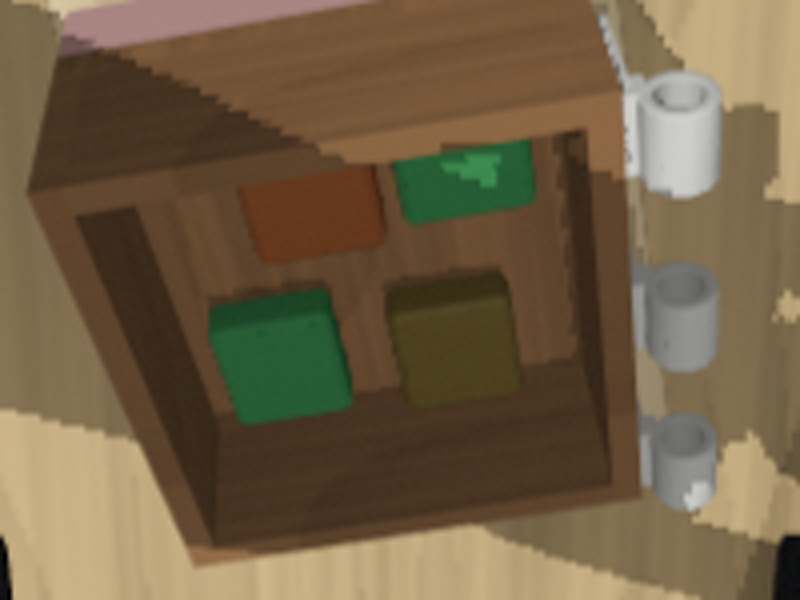

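```bash
cat > fit2.py <<'E'
from fit import *
a=[((-65,70,0),(32,192)),((65,70,0),(622,92)),((65,-70,0),(640,496)),((-65,-70,0),(195,566)),((57,62,0),(585,130)),((-57,-62,0),(213,546)),((-57,62,0),(78,218)),((57,-62,0),(612,487)),((77,67,0),(680,92)),((77,11,0),(684,284)),((77,-45,0),(684,435))]
cr=[("w2",np.array(l)*.001,np.array([220,130])+(np.array(p)+.5)/4-.5) for l,p in a]
b=[("w3",np.array(l)*.001,px("w3",p)) for l,p in [((-65,70,0),(105,342)),((65,70,0),(284,318)),((77,67,0),(300,316))]]
for nm,s in(("w2",cr),("w2+w3",cr+b)):
  for fx in(0,1):
    x,e=fit(s,[.55,-.165,.105,.17,.4363],fx);print(nm,x);print(e.T)
E
python3 fit2.py
```

```text
w2 [ 0.5557 -0.175   0.1034  0.1696  0.435 ]
[[-0.4442  0.1816  0.3233  0.1513  0.6158  0.6769 -0.1245  0.0366 -0.2188
  -0.7161 -0.3203]
 [ 0.2633  0.0068  0.5655  0.0836 -0.3187 -0.0301 -0.7509 -0.4939  0.5258
   0.1649 -0.076 ]]
w2 [ 0.5557 -0.175   0.1035  0.1697]
[[-0.4973  0.2132  0.3216  0.1405  0.6399  0.6658 -0.1686  0.0357 -0.1801
  -0.6962 -0.3153]
 [ 0.3155  0.0387  0.5112  0.0363 -0.2885 -0.0716 -0.7041 -0.5419  0.5547
   0.1657 -0.113 ]]
w2+w3 [ 0.5558 -0.175   0.1036  0.1674  0.437 ]
[[-0.3545  0.5152  0.2828  0.0368  0.9094  0.5791 -0.0315  0.0089  0.1226
  -0.5554 -0.3021 -0.9843 -0.3055  0.0467]
 [ 0.1605  0.1964  0.6335 -0.0609 -0.1506 -0.1564 -0.8341 -0.4308  0.7426
   0.3407  0.041   0.8411 -1.8569 -0.2443]]
w2+w3 [ 0.5558 -0.175   0.1036  0.1674]
[[-0.3345  0.5078  0.2897  0.0375  0.9046  0.5807 -0.015   0.0149  0.1129
  -0.5569 -0.2971 -0.9788 -0.323   0.0277]
 [ 0.1323  0.1789  0.6744 -0.0244 -0.1661 -0.1234 -0.8585 -0.3937  0.7271
   0.3465  0.0712  0.8017 -1.8879 -0.273 ]]
```

The crate fit is now sub-pixel, with tilt 25.0° and z = 104 mm. I'll go to the lid handle at (0.459,0.246), gripping 10 mm uphill of centre so gravity helps the tilt.

```bash
python3 shift.py '[[[1,0,0,0,0.078],[1,-0.013,-0.0195,0.05,0],[1,-0.013,-0.0195,0.05,0],[1,-0.013,-0.0195,0.05,0],[1,0,0,0.05,0],[1,0,0,0.02,0],[1,0,0,0,0]]]'
python3 - <<'E'
from h import *
o=r.observe();R=Ro.from_euler("xyz",o["tcp_rot"]).as_matrix()
print(o["ee_pos"],o["tcp_rot"],R.T@(np.array([.4594,.2456,.022])-o["ee_pos"]))
E
```

```text
time_s: 5.35
ee_pos: [0.4586, 0.2486, 0.0614]
tcp_rot: [-3.141, 0.001, 1.492]
wrist_force: [0.2, 0.9, 0.6]
grip_width: 0.999
grip_force: 0.0
[0.4586 0.2486 0.0614] [-3.1408  0.0006  1.4925] [-0.0029  0.0011  0.0394]
```

```bash
python3 shift.py '[[[1,-0.003,0.001,0.025,0],[1,0,0,0.014,0],[0.3,0,0,0,0],[0,0,0,0,0],[0,0,0,0,0],[0,0,0,0,0]]]' 25
python3 shift.py '[[[0,0,0,-0.03,0],[0,0,0,-0.05,0],[0,0,0,-0.05,0],[0,0,0,0,0]]]'
python3 -c "
from h import *
snap('wrist','w6');snap('side','s6')
a=load('w6')['frame'][:,:,::-1];b=load('s6')['frame'][:,:,::-1][190:350,230:400]
cv2.imwrite('pics/c6.png',np.hstack([cv2.resize(a[60:400,150:550],(400,340)),cv2.resize(b,(361,340))]))"
```

```text
time_s: 6.1
ee_pos: [0.4591, 0.2466, 0.0228]
tcp_rot: [3.141, -0.0, 1.494]
wrist_force: [-3.5, -0.2, 3.8]
grip_width: 0.142
grip_force: 3.1
time_s: 6.6
ee_pos: [0.4603, 0.2471, 0.1566]
tcp_rot: [3.136, -0.003, 1.494]
wrist_force: [0.3, -0.5, -1.9]
grip_width: 0.134
grip_force: 26.6
```

View pics/c6.png

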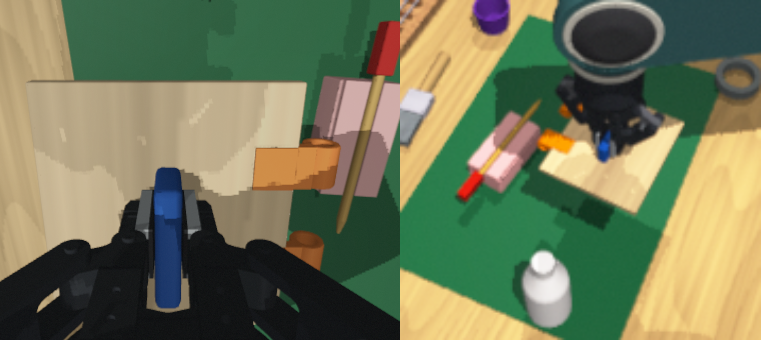

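The lid is held level in the grip and the handle is pinched squarely; the panel's uphill edge is at row 142 in w6, as a level lid predicts. Next I carry it over the crate.

```bash
python3 shift.py '[[[0,-0.0312,0.0098,-0.025,0],[0,-0.054,0.0168,-0.018,0],[0,-0.054,0.0168,0,0],[0,-0.054,0.0168,0,0],[0,-0.054,0.0168,0,-0.06],[0,-0.054,0.0135,0,-0.06],[0,-0.054,0.0105,0,-0.06],[0,-0.054,0.007,0,-0.066],[0,0,0,0,0],[0,0,0,0,0]]]'
cat > to.py <<'E'
from h import *
t=np.array([float(v) for v in sys.argv[1:5]]);o=r.observe();R=Ro.from_euler("xyz",o["tcp_rot"]).as_matrix()
print(o["ee_pos"],o["tcp_rot"],"shift",R.T@(t[:3]-o["ee_pos"]),"turn",o["tcp_rot"][2]-t[3],"F",o["wrist_force"],"M",o["torque"],"grip",o["grip_force"],o["grip_width"],"t",o["time_s"])
E
python3 to.py .5551 -.1707 .175 1.740
```

```text
time_s: 7.95
ee_pos: [0.5542, -0.1665, 0.1937]
tcp_rot: [-3.14, -0.001, 1.739]
wrist_force: [-0.2, 0.5, -1.8]
grip_width: 0.133
grip_force: 26.6
[ 0.5542 -0.1665  0.1937] [-3.1395 -0.0014  1.7389] shift [-0.0044  0.0003  0.0187] turn -0.0011443769010901494 F [-0.1622  0.4675 -1.7641] M [ 0.0214 -0.0134  0.0257] grip 26.58684343099594 0.1330631532535497 t 7.95
```

```bash
python3 shift.py '[[[0,-0.0035,0,0.02,0],[0,0,0,0.015,0],[0,0,0,0,0],[0,0,0,0,0]]]'
python3 to.py .5551 -.1707 .148 1.740
python3 -c "
from h import *
snap('wrist','w7');snap('side','s7');snap('top','t7')
a=load('w7')['frame'][:,:,::-1];b=load('s7')['frame'][:,:,::-1][120:240,290:410];c=load('t7')['frame'][:,:,::-1][150:260,340:450]
cv2.imwrite('pics/c7.png',np.hstack([cv2.resize(a[100:400,150:530],(431,340)),cv2.resize(b,(360,340))]))"
```

```text
time_s: 8.45
ee_pos: [0.5553, -0.1699, 0.1605]
tcp_rot: [3.141, 0.0, 1.74]
wrist_force: [0.1, 0.1, -0.9]
grip_width: 0.14
grip_force: 26.5
[ 0.5553 -0.1699  0.1605] [3.1414 0.0001 1.7401] shift [-0.0007 -0.0004  0.0125] turn 0.00013444733863132718 F [ 0.0923  0.0707 -0.8986] M [ 0.0084  0.0378 -0.016 ] grip 26.5288245677948 0.14025665162538703 t 8.45
```

View pics/c7.png

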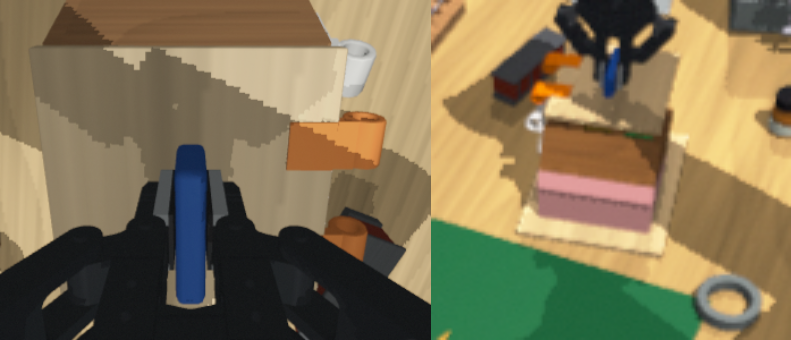

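The lid's uphill edge lies along the crate's uphill rim, the orange knuckle sits just downhill of the first white one, and the yaw matches. I'll lower it along the pivoting arc.

```bash
python3 shift.py '[[[0,-0.0005,0,0.007,0],[0,0,0,0.006,0],[0,0,0,0,0]]]'
python3 shift.py '[[[0,-0.0018,0,0.007,0],[0,-0.002,0,0.007,0],[0,0,0,0,0]]]'
python3 to.py .5564 -.1785 .120 1.740
```

```text
time_s: 8.98
ee_pos: [0.5553, -0.1709, 0.147]
tcp_rot: [3.142, 0.0, 1.74]
wrist_force: [0.1, -0.7, -1.4]
grip_width: 0.138
grip_force: 26.8
time_s: 9.35
ee_pos: [0.556, -0.1748, 0.133]
tcp_rot: [3.141, 0.0, 1.739]
wrist_force: [-0.1, 0.3, -0.5]
grip_width: 0.13
grip_force: 27.9
[ 0.556  -0.1748  0.133 ] [3.1415 0.0004 1.7395] shift [-0.0037 -0.0002  0.013 ] turn -0.0005197969228978305 F [-0.1081  0.2956 -0.4698] M [-0.0757 -0.011   0.0329] grip 27.93966293334961 0.1298220029667053 t 9.35
```

```bash
python3 shift.py '[[[0,-0.002,0,0.007,0],[0,-0.0017,0,0.006,0],[0,0,0,0,0]]]'
python3 to.py .5564 -.1785 .120 1.740
python3 -c "
from h import *
snap('wrist','w8');snap('side','s8')
a=load('w8')['frame'][:,:,::-1];b=load('s8')['frame'][:,:,::-1][120:240,290:410]
cv2.imwrite('pics/c8.png',np.hstack([cv2.resize(a[100:400,150:530],(431,340)),cv2.resize(b,(360,340))]))"
```

```text
time_s: 9.72
ee_pos: [0.5565, -0.1781, 0.1195]
tcp_rot: [-3.141, -0.0, 1.74]
wrist_force: [-0.0, -0.4, -1.5]
grip_width: 0.137
grip_force: 28.8
[ 0.5565 -0.1781  0.1195] [-3.141  -0.0003  1.7398] shift [-0.0004 -0.0001 -0.0005] turn -0.00024351317704041087 F [-0.0036 -0.3839 -1.54  ] M [-0.0252  0.0163  0.0311] grip 28.791705071926117 0.13713013781939737 t 9.725
```

View pics/c8.png

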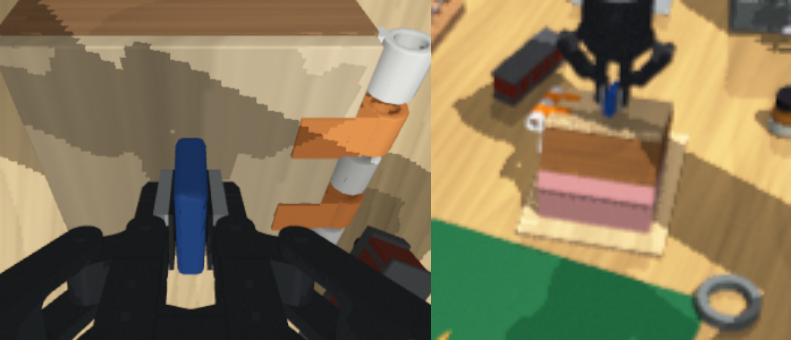

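The lid has swivelled to the slope and the orange knuckles lie between the white ones in line. I'll press slightly, then release and rise.

```bash
python3 shift.py '[[[0,0,0,0.001,0],[0.25,0,0,0,0],[0.5,0,0,0,0],[1,0,0,0,0],[1,0,0,0,0],[1,0,0,-0.03,0],[1,0,0,-0.05,0],[1,0,0,-0.05,0],[1,0,0,0,0]]]'
python3 -c "
from h import *
snap('wrist','w9')
a=load('w9')['frame'][:,:,::-1]
cv2.imwrite('pics/c9.png',cv2.resize(a[100:360,200:500],(600,520)))"
python3 to.py .6361 .3078 .10 1.445
```

```text
time_s: 10.95
ee_pos: [0.5576, -0.1784, 0.2538]
tcp_rot: [3.136, 0.003, 1.74]
wrist_force: [0.0, 0.4, 0.1]
grip_width: 1.002
grip_force: 0.0
[ 0.557  -0.1782  0.251 ] [3.139  0.0015 1.7398] shift [0.466  0.1593 0.1507] turn 0.29482882361902907 F [-0.3594  0.2007 -1.2019] M [ 0.0244 -0.0092  0.0007] grip 0.0 1.0001016124986608 t 11.0
```

View pics/c9.png

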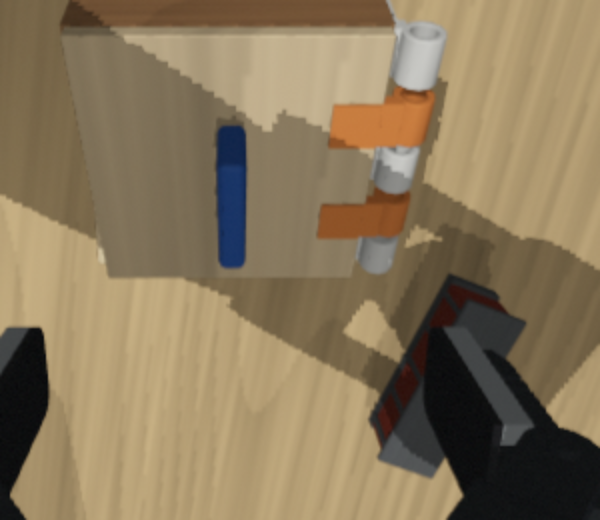

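c9 shows the lid seated with the knuckles interleaved in line; panel corners are about (65,38), (392,36), (352,276), (108,276) in the 2x crop. That was picture ten, so from here I check by numbers only. I'll verify the lid and crate poses and refine the pin from its colour mask.

```bash
cat > fit3.py <<'E'
from fit import *
a=[((-64,70,8),(65,38)),((64,70,8),(392,36)),((64,-70,8),(352,276)),((-64,-70,8),(108,276))]
li=[("w9",np.array(l)*.001,np.array([200,100])+(np.array(p)+.5)/2-.5) for l,p in a]
x,e=fit(li,[.556,-.175,.105,.17,.436],0);print("lid seated",x,e.T)
k=np.array([[.077,.067,0]]);t,R=T([.5558,-.175,.105,.169,.4363]);print("k1 px pred",proj(load_("w9"),k@R.T+t),"seen",[200+424/2,100+38/2],"mouth",(k@R.T+t))
def red(c):
    h=cv2.cvtColor(np.ascontiguousarray(c["frame"]),cv2.COLOR_RGB2HSV);m=((h[...,0]<6)|(h[...,0]>174))&(h[...,1]>170)&(h[...,2]>70)
    n,l,s,ce=cv2.connectedComponentsWithStats(m.astype(np.uint8));return [(s[i],ce[i]) for i in range(1,n) if s[i][4]>60]
if __name__=="__main__":
    for w in("w4","w5"):
        for s,ce in red(load_(w)): print(w,s,ce)
E
python3 fit3.py
```

```text
lid seated [ 0.556  -0.1762  0.0969  0.1718  0.4243] [[-0.3141  0.2089 -0.917   1.3606]
 [-0.3752  0.1592 -0.1165  0.4133]]
k1 px pred [[413.0503 116.3294]] seen [412.0, 119.0] mouth [[ 0.6215 -0.1022  0.1333]]
w4 [414  40  22  41 580] [424.4897  59.9259]
w5 [406 133  21  35 470] [415.9234 149.8277]
```

```bash
cat > pinfit.py <<'E'
from fit3 import *
B=np.array([[sx*7,y,sz*7] for sx in(-1,1) for y in(0,40) for sz in(-1,1)])*.001
def cen(c,p):
    t,R=T(p);h=cv2.convexHull(proj(c,B@R.T+t).astype(np.float32));m=cv2.moments(h);return np.array([m["m10"]/m["m00"],m["m01"]/m["m00"]])
obs={"w4":(424.49,59.93),"w5":(415.92,149.83)}
tip={"w4":px("w4",(242,243)),"w5":px("w5",(236,335))}
def f(q,z=None):
    p=[q[0],q[1],q[3] if z is None else z,q[2],0];t,R=T(p);o=[]
    for w in obs: o+=list(2*(cen(load_(w),p)-obs[w]))+list(proj(load_(w),(R@[0,-.145,0]+t)[None])[0]-tip[w])
    return np.array(o)
for z in(None,.036):
    s=least_squares(f,[.633,.284,-.125,.035][:4 if z is None else 3],args=(z,),diff_step=1e-4);x=s.x;print(x,s.fun, "grip",x[0]-np.sin(x[2])*.024,x[1]+np.cos(x[2])*.024)
E
python3 pinfit.py | tail -4
```

```text
[-0.3752  0.1592 -0.1165  0.4133]]
k1 px pred [[413.0503 116.3294]] seen [412.0, 119.0] mouth [[ 0.6215 -0.1022  0.1333]]
[ 0.6344  0.2847 -0.1399  0.0357] [ 0.0186  0.0778  0.2497 -0.052  -0.0158 -0.1248 -0.2784  0.1481] grip 0.6377606389047 0.30843347968536705
[ 0.6343  0.2847 -0.1398] [ 0.0311 -0.0268  0.2397  0.0135 -0.0185 -0.0745 -0.2914  0.259 ] grip 0.6376645368716158 0.30845203310598324
```

```bash
python3 shift.py '[[[1,0.0583,0.02,0,0],[1,0.0583,0.02,0,0],[1,0.0583,0.02,0,0],[1,0.0583,0.02,0,0],[1,0.0583,0.02,0,0],[1,0.0583,0.02,0,0],[1,0.0583,0.02,0.0,0],[1,0.0583,0.02,0,0],[1,0,0,0.05,0.155],[1,0,0,0.05,0.154]]]' >/dev/null
python3 shift.py '[[[1,0,0,0,0]]]' >/dev/null; python3 to.py .6378 .3094 .0195 1.431
```

```text
[0.6338 0.3079 0.1437] [-3.1343  0.0045  1.4318] shift [0.0026 0.0046 0.1242] turn 0.0007971338256509419 F [ 0.0028 -0.3228  0.2928] M [ 0.003  -0.0198 -0.0334] grip 0.0 0.9997509066347622 t 12.375
```

```bash
python3 shift.py '[[[1,0.002,0.0037,0.05,0],[1,0,0,0.035,0],[1,0,0,0,0],[1,0,0,0,0]]]' >/dev/null; python3 to.py .6378 .3094 .0195 1.431
```

```text
[0.6409 0.3105 0.0674] [ 3.1391 -0.0015  1.4323] shift [-0.0015 -0.003   0.0479] turn 0.0013172203611377942 F [-0.3501  0.4892 -0.3118] M [ 0.0079 -0.0265  0.0003] grip 0.0 1.0057054046534104 t 12.875
```

```bash
python3 shift.py '[[[1,0,0,0.015,0],[1,0,0,0,0],[1,0,0,0,0]]]' >/dev/null; python3 to.py .6378 .3094 .0195 1.431
```

```text
[0.6399 0.3101 0.0496] [ 3.1414 -0.0001  1.431 ] shift [-0.001  -0.0019  0.0301] turn -4.10440597125028e-05 F [0.2555 0.1612 0.0236] M [ 0.012  -0.0263 -0.0073] grip 0.0 1.0016123622995412 t 13.25
```

```bash
python3 shift.py '[[[1,-0.001,-0.002,0.02,0],[1,0,0,0.01,0],[0.4,0,0,0,0],[0,0,0,0,0],[0,0,0,0,0],[0,0,0,0,0],[0,0,0,0,0]]]' 30 >/dev/null; python3 to.py .6378 .3094 .0195 1.431
python3 shift.py '[[[0,0,0,-0.02,0],[0,0,0,-0.04,0],[0,0,0,-0.05,0],[0,0,0,0,0],[0,0,0,0,0]]]' > /dev/null
cat > look.py <<'E'
from h import *
# pin shaft/head seen in top+side: red blob centroids & brass blob ends, given tag
tag=sys.argv[1]
for n in("top","side"):
    c=snap(n,tag+n)
    h=cv2.cvtColor(np.ascontiguousarray(c["frame"]),cv2.COLOR_RGB2HSV);cv2.imwrite(f"pics/{tag}{n}h.png",h)
E
python3 look.py a; python3 to.py .6378 .3094 .13 1.431
python3 - <<'E'
from h import *
o=r.observe();R=Ro.from_euler("xyz",o["tcp_rot"]).as_matrix()
g=o["ee_pos"]-R[:,2]*.0165
for n in("top","side"):
    c=load("a"+n);b=cv2.cvtColor(np.ascontiguousarray(load("atop" if n=="top" else "aside")["frame"]),cv2.COLOR_RGB2HSV)
    for a in(0,.1,.2,.3,.44):
        tip=g+R[:,0]*(-.17*np.cos(a))+[0,0,-.17*np.sin(a)]
        print(n,a,"tip px",proj(c,tip)[0],"grip",proj(c,g)[0])
    h0=(load("s8") if n=="side" else load("t7"))["frame"].astype(int)
    d=np.abs(c["frame"].astype(int)-h0).sum(2)
    sat=(b[...,0]>12)&(b[...,0]<24)&(b[...,1]>110)
    ref=cv2.cvtColor(np.ascontiguousarray(h0.astype(np.uint8)),cv2.COLOR_RGB2HSV)
    p0=proj(c,g)[0];p1=proj(c,g-R[:,0]*.2)[0]
    ys,xs=np.nonzero(sat&(d>40));k=(np.hypot(xs-p0[0],ys-p0[1])<90)
    print(n,"brass px",k.sum(), xs[k].min(),xs[k].max(),ys[k].min(),ys[k].max()); 
    pts=np.c_[xs[k],ys[k]]; print(pts[np.argsort(pts@(p1-p0))[-8:]].tolist())
E
```

```text
[0.6378 0.3095 0.0197] [ 3.1411 -0.0003  1.4308] shift [-0.0001 -0.      0.0002] turn -0.0002045629785349945 F [0.5722 0.1416 1.7793] M [-0.0171  0.0438  0.0287] grip 36.37244403362274 0.15554802403142987 t 14.125
[0.6372 0.3092 0.1284] [-3.1403  0.0008  1.4308] shift [ 0.0003  0.0005 -0.0016] turn -0.0002105580461426726 F [-0.0618 -0.6658 -0.6422] M [ 0.002  -0.0089  0.0431] grip 36.093177795410156 0.15611315403325235 t 14.85
top 0 tip px [280.3464 178.7329] grip [213.5727 168.997 ]
top 0.1 tip px [280.8112 179.6474] grip [213.5727 168.997 ]
top 0.2 tip px [280.6086 180.4273] grip [213.5727 168.997 ]
top 0.3 tip px [279.7737 181.0724] grip [213.5727 168.997 ]
top 0.44 tip px [277.6154 181.7508] grip [213.5727 168.997 ]
top brass px 2401 129 301 99 216
[[300, 144], [300, 145], [300, 146], [300, 147], [300, 148], [300, 149], [301, 148], [301, 149]]
side 0 tip px [292.9633 213.9753] grip [256.4576 257.1304]
side 0.1 tip px [293.2182 217.8563] grip [256.4576 257.1304]
side 0.2 tip px [293.1404 222.0027] grip [256.4576 257.1304]
side 0.3 tip px [292.7406 226.3783] grip [256.4576 257.1304]
side 0.44 tip px [291.6616 232.8234] grip [256.4576 257.1304]
side brass px 1084 204 288 198 347
[[285, 223], [286, 223], [285, 222], [286, 222], [287, 222], [286, 221], [287, 221], [288, 221]]
```

The pin is lifted and level in the grip. Before approaching, I triangulate the hinge mouth from five clicked wrist views.

Run:
```python
from fit import *
ob={"w2":(389.6,152.6),"w3":(445.6,237.6),"w7":(463,145.9),"w8":(508.9,137.0),"w9":(411.9,118.9)}
L=[(load(t),p) for t,p in ob.items()]
X=tri(L);print("all",X)
for c,p in L: print(proj(c,X)[0]-p)
for i in range(5): print("w/o",list(ob)[i],tri(L[:i]+L[i+1:]))
for z in(.1036,.105):
  t,R=T([.5558,-.175,z,.169,.4363]);m=R@[.077,.067,0]+t;print("fit mouth",m,[ (proj(c,m)[0]-p).round(1).tolist() for c,p in L])
```

```text
all [ 0.6222 -0.1031  0.1297]
[0.2278 1.3034]
[-0.3766 -0.4245]
[-0.419 -0.465]
[0.5386 1.8428]
[ 0.378  -1.4793]
w/o w2 [ 0.6222 -0.1034  0.1297]
w/o w3 [ 0.6226 -0.1031  0.1282]
w/o w7 [ 0.6221 -0.1031  0.1296]
w/o w8 [ 0.6223 -0.1033  0.1296]
w/o w9 [ 0.6218 -0.1027  0.1306]
fit mouth [ 0.6215 -0.1022  0.1319] [[0.0, 0.6], [-0.1, -0.4], [0.7, -1.9], [2.9, -0.2], [0.6, -2.7]]
fit mouth [ 0.6215 -0.1022  0.1333] [[0.4, 0.9], [0.5, 0.2], [1.8, -1.5], [4.9, 0.3], [1.2, -2.6]]
```

```bash
python3 shift.py '[[[0,0,0,0,-0.103],[0,0,0,0,-0.103],[0,0,0,0,-0.103],[0,-0.0496,-0.0211,0,0],[0,-0.0496,-0.0211,0,0],[0,-0.0496,-0.0211,0.006,0],[0,-0.0496,-0.0211,0.006,0],[0,0,0,0,0],[0,0,0,0,0],[0,0,0,0,0]]]' >/dev/null; python3 to.py .5873 .0994 .1157 1.740
python3 - <<'E'
from h import *
o=r.observe();R=Ro.from_euler("xyz",o["tcp_rot"]).as_matrix();g=o["ee_pos"]-R[:,2]*.0163
for n,ref in(("top","t7"),("side","s8")):
    c=snap(n,"b"+n);f=c["frame"]
    tip=g-R[:,0]*.17;p0,p1=proj(c,g)[0],proj(c,tip)[0];print(n,"grip",p0,"tip",p1)
    m=np.array([.6218,-.1027,.1325]);print(" mouth",proj(c,m)[0])
    # brass-minus-reference profile: rows across the shaft
    d=np.linalg.norm(f.astype(float)-load(ref)["frame"],axis=2)
    w=(p1-p0)/np.linalg.norm(p1-p0);nn=np.array([-w[1],w[0]])
    for s in(.35,.5,.65,.8,.9,.95,1.0,1.05):
        q=p0+s*(p1-p0);v=[d[int(round(y)),int(round(x))] for x,y in (q+k*nn for k in range(-6,7))]
        print(s,np.round(v).astype(int).tolist())
E
```

```text
[0.588  0.1006 0.1171] [-3.1412 -0.0002  1.7408] shift [-0.001  -0.0009  0.0014] turn 0.0008248475086543028 F [-0.0819  0.1889 -0.1848] M [-0.0015  0.0411 -0.0456] grip 36.09890699386597 0.1528296311008608 t 16.1
top grip [296.6786 189.518 ] tip [363.1085 178.5992]
 mouth [377.2131 176.7486]
0.35 [28, 28, 27, 28, 26, 30, 27, 27, 28, 26, 29, 29, 28]
0.5 [103, 94, 93, 89, 66, 57, 70, 78, 62, 58, 64, 60, 60]
0.65 [62, 62, 59, 61, 60, 55, 58, 75, 66, 62, 61, 65, 63]
0.8 [144, 145, 151, 148, 150, 173, 151, 150, 161, 139, 108, 164, 180]
0.9 [147, 138, 141, 150, 149, 158, 150, 141, 158, 128, 87, 159, 172]
0.95 [139, 144, 139, 142, 149, 150, 136, 57, 90, 117, 70, 166, 185]
1.0 [141, 139, 142, 143, 147, 145, 130, 95, 126, 51, 30, 87, 107]
1.05 [151, 129, 123, 117, 126, 130, 126, 30, 23, 13, 9, 15, 19]
side grip [307.0485 209.2944] tip [320.6655 170.2368]
 mouth [323.555 163.093]
0.35 [284, 290, 292, 289, 280, 292, 286, 288, 292, 200, 148, 127, 135]
0.5 [285, 279, 292, 292, 302, 304, 296, 289, 276, 283, 284, 242, 123]
0.65 [301, 291, 282, 288, 293, 298, 302, 291, 188, 62, 7, 6, 8]
0.8 [147, 171, 199, 147, 153, 160, 160, 151, 6, 7, 6, 6, 7]
0.9 [263, 256, 152, 152, 112, 84, 43, 27, 5, 6, 6, 7, 8]
0.95 [234, 249, 223, 134, 64, 57, 42, 26, 6, 7, 5, 8, 5]
1.0 [114, 115, 110, 107, 117, 120, 117, 101, 115, 115, 53, 62, 86]
1.05 [114, 115, 111, 105, 111, 117, 120, 121, 123, 122, 140, 184, 115]
```

```bash
python3 shift.py '[[[0,-0.011,-0.001,0.0012,0],[0,-0.011,0,0,0],[0,-0.008,0,0,0],[0,0,0,0,0],[0,0,0,0,0]]]' >/dev/null; python3 to.py .5941 .0597 .1157 1.740
python3 shift.py '[[[0,-0.006,0,0,0],[0,-0.005,0,0,0],[0,0,0,0,0],[0,0,0,0,0]]]' >/dev/null; python3 to.py .5941 .0597 .1157 1.740
```

```text
[0.5919 0.0698 0.1161] [ 3.1416 -0.0001  1.7395] shift [-0.0104  0.0005  0.0004] turn -0.00046790578927979887 F [-0.2802 -0.5741  0.2164] M [ 0.0379 -0.0423  0.0413] grip 36.09805226325989 0.15846760217999328 t 16.825
[0.5938 0.059  0.1161] [-3.1416 -0.0001  1.7396] shift [0.0006 0.0005 0.0004] turn -0.00036970055255869383 F [ 0.1961  0.4787 -0.5149] M [ 0.028  -0.0511  0.0076] grip 36.09792351722717 0.1545753786183401 t 17.325
```

```bash
python3 shift.py '[[[0,-0.001,0.0003,-0.007,0],[0,-0.001,0.0003,-0.007,0],[0,0,0,0,0],[0,0,0,0,0]]]' >/dev/null; python3 to.py .5941 .0597 .1157 1.740
for i in 1 2 3 4 5 6; do python3 -c "
from h import *
r.camera('side');o=r.observe();R=Ro.from_euler('xyz',o['tcp_rot']).as_matrix();print(o['wrist_force'],R.T@o['torque'])"; done
```

```text
[0.5947 0.0572 0.1301] [3.1414 0.0001 1.7399] shift [ 0.0026 -0.0002  0.0144] turn -9.852114479369511e-05 F [-0.1868  1.1004 -1.2377] M [0.3427 0.1533 0.0066] grip 35.808666944503784 0.15500145912752866 t 17.825
[-0.8205  1.1305 -0.9234] [0.0135 0.3235 0.0041]
[-0.4009  1.3689 -1.4722] [-0.0242  0.3113  0.0358]
[-0.0301  1.1802 -0.4387] [0.0126 0.3188 0.0208]
[-0.6325  1.1564 -1.1814] [0.038  0.2787 0.0435]
[-1.1604 -0.0829 -1.1497] [0.0441 0.2628 0.068 ]
[-0.2442  1.1029 -0.5662] [0.0331 0.3129 0.0005]
```

The torque of 0.31 N·m with little force shows the tip is caught in the bore and the pin is swivelling. I'll continue the arc.

```bash
python3 shift.py '[[[0,-0.0015,0,-0.009,0],[0,-0.0015,0,-0.009,0],[0,-0.002,0,-0.008,0],[0,0,0,0,0],[0,0,0,0,0]]]' 25 >/dev/null; python3 to.py .5941 .0597 .1157 1.740
python3 shift.py '[[[0,-0.002,0,-0.007,0],[0,-0.003,0,-0.007,0],[0,0,0,0,0],[0,0,0,0,0]]]' >/dev/null; python3 to.py .5941 .0597 .1157 1.740
cat > ft.py <<'E'
from h import *
a=[]
for i in range(4):
    r.camera('side');o=r.observe();R=Ro.from_euler('xyz',o['tcp_rot']).as_matrix();a.append(np.r_[R.T@o['wrist_force'],R.T@o['torque']])
m=np.array([.6218,-.1027,.1325]);u=np.array([-.1682,.9858,0]);n=np.array([.9858,.1682,0]);d=o["ee_pos"]+[0,0,.0163]-m
print("tool F,M",np.mean(a,0),"grip rel mouth h,side,v (mm)",d@u*1e3,d@n*1e3,d[2]*1e3,"ang",np.degrees(np.arctan2(d[2],d@u)),"dist",np.hypot(d[2],d@u)*1e3,o["grip_force"],o["grip_width"],o["time_s"])
E
python3 ft.py
```

```text
[0.5956 0.0521 0.1561] [3.1415 0.0004 1.7398] shift [ 0.0078 -0.0002  0.0404] turn -0.00021848807328628261 F [-0.494   1.1395 -1.9093] M [ 0.1993  0.0671 -0.0284] grip 35.657451152801514 0.15567510002273252 t 18.75
[0.5964 0.0472 0.1701] [3.1415 0.0002 1.7397] shift [ 0.0127 -0.0002  0.0544] turn -0.0003052785965518279 F [-1.7966  1.6174 -1.1053] M [ 0.4265  0.1619 -0.0769] grip 35.60238718986511 0.1541709234253648 t 19.25
tool F,M [ 0.9665 -0.6001  0.6771  0.0889  0.2972  0.0706] grip rel mouth h,side,v (mm) 152.11388988498345 0.13239705260034934 53.76792104355191 ang 19.467048606187358 dist 161.33699150934513 35.60603320598602 0.15149561082573987 19.45
```

```bash
python3 shift.py '[[[0,-0.002,0,-0.007,0],[0,-0.0025,0,-0.007,0],[0,-0.002,0,-0.005,0],[0,0,0,0,0],[0,0,0,0,0]]]' >/dev/null; python3 ft.py
python3 shift.py '[[[0,-0.0055,0,0.0025,0],[0,-0.0055,0,0.0025,0],[0,0,0,0,0],[0,0,0,0,0]]]' >/dev/null; python3 ft.py
```

```text
tool F,M [ 0.5665 -0.6357  1.1266  0.0763  0.2052  0.0605] grip rel mouth h,side,v (mm) 145.71891377741608 0.16713069234540462 72.8433848988016 ang 26.559995428078892 dist 162.9115114287047 35.66760957241058 0.15754269023101106 20.275
tool F,M [-0.7684 -1.275   3.6419  0.3121  0.24    0.1692] grip rel mouth h,side,v (mm) 134.64606322739849 0.11130903244685819 67.88249937173984 ang 26.755190180323453 dist 150.7899070348903 35.38047730922699 0.1580039066338067 20.975
```

```bash
python3 shift.py '[[[0,-0.0035,-0.0005,0.0043,0],[0,-0.0042,0,0.004,0],[0,0,0,0,0],[0,0,0,0,0]]]' >/dev/null; python3 ft.py
```

```text
tool F,M [ 0.1132 -0.4175  0.226   0.0147  0.0316  0.0002] grip rel mouth h,side,v (mm) 126.99211882890567 -0.265288922042006 59.78796171319928 ang 25.21108292059881 dist 140.36238317467357 35.678486824035645 0.1563782296821771 21.675
```

The forces are near zero and the pin is aligned. I'll slide it in along the axis.

```bash
python3 shift.py '[[[0,-0.00725,0,0.0034,0],[0,-0.00725,0,0.0034,0],[0,-0.00725,0,0.0034,0],[0,0,0,0,0],[0,0,0,0,0]]]' >/dev/null; python3 ft.py
```

```text
tool F,M [-0.0102 -0.1028  0.1234 -0.0038  0.036  -0.0092] grip rel mouth h,side,v (mm) 105.36618468116654 -0.2759371397315129 49.59353589832111 ang 25.20533008721243 dist 116.45407539954863 35.686748027801514 0.15618105633503424 22.5
```

```bash
python3 shift.py '[[[0,-0.00725,0,0.0034,0],[0,-0.00725,0,0.0034,0],[0,-0.00725,0,0.0034,0],[0,0,0,0,0],[0,0,0,0,0]]]' >/dev/null; python3 ft.py
```

```text
tool F,M [ 0.0291  0.0312  0.5792  0.0214 -0.0121  0.0116] grip rel mouth h,side,v (mm) 83.6108410943028 -0.27878611403403414 39.362879332793646 ang 25.210436625468805 dist 92.41325131097176 35.672407150268555 0.1579345545214689 23.325
```

```bash
python3 shift.py '[[[0,-0.00725,0,0.0034,0],[0,-0.00725,0,0.0034,0],[0,-0.00725,0,0.0034,0],[0,0,0,0,0],[0,0,0,0,0]]]' >/dev/null; python3 ft.py
```

```text
tool F,M [-0.4467 -0.4596  0.1028  0.1166 -0.0859  0.0214] grip rel mouth h,side,v (mm) 61.83165562513707 -0.32141820450383785 29.105542132121602 ang 25.20741427439408 dist 68.33949239020033 35.70493519306183 0.15450750203744448 24.15
```

```bash
python3 shift.py '[[[0,-0.00725,0,0.0034,0],[0,-0.00725,0,0.0034,0],[0,-0.00725,0,0.0034,0],[0,0,0,0,0],[0,0,0,0,0]]]' >/dev/null; python3 ft.py
```

```text
tool F,M [-1.8365 -1.176  -0.0005  0.2783 -0.2945  0.0788] grip rel mouth h,side,v (mm) 40.05661308240546 -0.34317403552793774 18.879195972550388 ang 25.235103705961027 dist 44.28268614485236 35.742250084877014 0.15507297955183855 24.975
```

```bash
python3 shift.py '[[[0,-0.0055,-0.0003,0.0025,0],[0,-0.0055,0,0.0025,0],[0,0,0,0,0],[0,0,0,0,0]]]' >/dev/null; python3 ft.py
```

```text
tool F,M [-0.1675 -0.1309  0.4314 -0.0037  0.0151 -0.0112] grip rel mouth h,side,v (mm) 29.05563939899112 -0.60216942972971 13.844546401080793 ang 25.477051129731535 dist 32.18542598655304 35.68142116069794 0.15497397191742626 25.675
```

```bash
python3 shift.py '[[[0,-0.0036,0,0.0017,0],[0,-0.0018,0,0.0008,0],[0,0,0,0,0],[0,0,0,0,0]]]' >/dev/null; python3 ft.py
```

```text
tool F,M [-0.0095 -0.3825  0.5333  0.0123  0.0236 -0.0061] grip rel mouth h,side,v (mm) 23.57061658956059 -0.619029604893588 11.374936070067843 ang 25.76147653662297 dist 26.171800415909477 35.680872201919556 0.1534987470655696 26.375
```

```bash
for i in 1 2; do python3 shift.py '[[[0,-0.0009,0,0.0004,0],[0,-0.0009,0,0.0005,0],[0,0,0,0,0]]]' >/dev/null; python3 ft.py; done
```

```text
tool F,M [ 2.972  -0.654  -0.6075  0.0946  0.4296 -0.014 ] grip rel mouth h,side,v (mm) 21.88500214215154 -0.6427494257874621 10.436416952177229 ang 25.495321276099403 dist 24.24607427114067 35.96022605895996 0.15418226542039135 26.95
tool F,M [ 17.7744  -5.1707 -11.838    0.8925   2.804    0.097 ] grip rel mouth h,side,v (mm) 21.68239307251042 -0.5541648025021066 10.37442643039141 ang 25.569827538552655 dist 24.0365324685249 37.257453203201294 0.15769775992969862 27.525
```

The head is home: the push rose to 21 N along the axis with the grip 24 mm from the mouth. I'll let go and rise.

```bash
python3 shift.py '[[[0,0.0005,0,-0.0003,0],[0.3,0,0,0,0],[0.4,0,0,0,0],[0.4,0,0,0,0],[0.4,0.005,0,-0.02,0],[0.4,0.01,0,-0.05,0],[0.4,0.01,0,-0.05,0],[0.4,0.03,0,-0.03,0],[0.4,0.0,0,0,0],[0.4,0,0,0,0]]]'
python3 - <<'E'
from fit3 import *
from fit import *
Bx=np.array([[sx*7,y,sz*7] for sx in(-1,1) for y in(0,40) for sz in(-1,1)])*.001
for n in("wrist","top","side"):
    c=snap(n,"z"+n);t,R=T([.5558,-.175,.105,.169,.4363])
    P=(Bx+[.077,.067,0])@R.T+t
    m=cv2.moments(cv2.convexHull(proj(c,P).astype(np.float32)));print(n,"pred",m["m10"]/m["m00"],m["m01"]/m["m00"],m["m00"])
    for s,ce in red(c): 
        if abs(ce[0]-m["m10"]/m["m00"])<40: print("  red",s,ce)
print(r.observe()["time_s"])
E
```

```text
time_s: 28.78
ee_pos: [0.6083, -0.0284, 0.2761]
tcp_rot: [3.142, 0.0, 1.74]
wrist_force: [-0.1, 0.3, -0.2]
grip_width: 0.396
grip_force: 0.0
lid seated [ 0.556  -0.1762  0.0969  0.1718  0.4243] [[-0.3141  0.2089 -0.917   1.3606]
 [-0.3752  0.1592 -0.1165  0.4133]]
k1 px pred [[413.0503 116.3294]] seen [412.0, 119.0] mouth [[ 0.6215 -0.1022  0.1333]]
wrist pred 317.38665118160634 249.3046783916941 602.0849769786
  red [311 230  15  37 507] [318.0533 247.1499]
top pred 370.32262506610556 177.46660603293634 103.50378031469882
side pred 322.21306054124085 164.87568733326043 43.61690695770085
28.925
```

The head is where it should be, to about 2 px. Last check is the lid, using the blue handle and orange knuckles against prediction.

Run:
```python
from fit import *
t,R=T([.5558,-.175,.105,.169,.4363])
def box(x0,x1,y0,y1,z0,z1): return np.array([[x,y,z] for x in(x0,x1) for y in(y0,y1) for z in(z0,z1)])*.001
for tag in("zwrist","ztop"):
    c=load(tag);h=cv2.cvtColor(np.ascontiguousarray(c["frame"]),cv2.COLOR_RGB2HSV)
    for nm,B,lo,hi in(("handle",box(-6,6,-30,30,8,38),(105,120,40),(128,255,255)),("orange+",box(68,86,17,39,-9,9),(9,190,80),(19,255,255)),("orange-",box(68,86,-39,-17,-9,9),(9,190,80),(19,255,255))):
        p=proj(c,B@R.T+t);x,y,w,hh=cv2.boundingRect(p.astype(np.float32));m=cv2.inRange(h,lo,hi);q=m[y-8:y+hh+8,x-8:x+w+8];ys,xs=np.nonzero(q)
        print(tag,nm,"pred box",x,y,w,hh,"seen",(xs.min()+x-8,ys.min()+y-8,np.ptp(xs)+1,np.ptp(ys)+1) if len(xs) else None)
```

```text
zwrist handle pred box 231 291 26 55 seen None
zwrist orange+ pred box 308 272 19 27 seen None
zwrist orange- pred box 309 300 17 25 seen None
ztop handle pred box 395 198 29 10 seen (np.int64(417), np.int64(200), np.int64(5), np.int64(4))
ztop orange+ pred box 383 171 13 10 seen (np.int64(387), np.int64(179), np.int64(5), np.int64(6))
ztop orange- pred box 401 169 13 10 seen None
```

```bash
python3 shift.py '[[[0.4,0.05,0,-0.02,0],[0.4,0.05,0,-0.02,0],[0.4,0.04,0,0,0],[0.4,0.0,0,0,0],[0.4,0,0,0,0]]]' | head -2
python3 - <<'E'
from fit import *
t,R=T([.5558,-.175,.105,.169,.4363])
def box(x0,x1,y0,y1,z0,z1): return np.array([[x,y,z] for x in(x0,x1) for y in(y0,y1) for z in(z0,z1)])*.001
for n in("side","top"):
    c=snap(n,"y"+n);h=cv2.cvtColor(np.ascontiguousarray(c["frame"]),cv2.COLOR_RGB2HSV)
    for nm,B,lo,hi in(("handle",box(-6,6,-30,30,8,38),(105,120,40),(128,255,255)),("orange both",box(68,86,-39,39,-9,9),(8,190,70),(20,255,255)),("red",box(70,84,67,107,-7,7),(0,170,60),(6,255,255))):
        p=proj(c,B@R.T+t);x,y,w,hh=cv2.boundingRect(p.astype(np.float32));m=cv2.inRange(h,lo,hi);q=m[y-8:y+hh+8,x-8:x+w+8];ys,xs=np.nonzero(q)
        print(n,nm,"pred box",x,y,w,hh,"seen",(xs.min()+x-8,ys.min()+y-8,np.ptp(xs)+1,np.ptp(ys)+1,len(xs)) if len(xs) else None)
E
```

```text
time_s: 29.55
ee_pos: [0.585, 0.109, 0.3153]
side handle pred box 346 147 8 15 seen (np.int64(348), np.int64(149), np.int64(5), np.int64(12), 41)
side orange both pred box 322 151 11 13 seen (np.int64(325), np.int64(153), np.int64(14), np.int64(8), 35)
side red pred box 318 160 8 10 seen (np.int64(319), np.int64(162), np.int64(6), np.int64(7), 27)
top handle pred box 395 198 29 10 seen (np.int64(397), np.int64(200), np.int64(25), np.int64(7), 101)
top orange both pred box 383 169 31 12 seen (np.int64(386), np.int64(172), np.int64(28), np.int64(17), 175)
top red pred box 361 173 19 9 seen (np.int64(362), np.int64(175), np.int64(16), np.int64(7), 81)
```

All features match the seated poses within a pixel or so.

```bash
python3 -c "
from cell import r
print(r.sign_off())"
```

```text
the job is handed in; nothing more can be done
None
```

The lid is seated on the crate and let go, the pin is through all five knuckles with its red head home, and I handed the job in at about 30 s; the hand-in returned no verdict, but the final camera check put the handle, orange knuckles and pin head within a few pixels of where they should be.

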